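# Clear the hardware, pull the lamp and show its contacts to the camera

## Robot

A 7-joint arm with a two-finger parallel gripper is mounted at the origin on the work surface. World frame = base frame: x ahead of the robot, y to its left, z up, the work surface at z = 0. Lengths are in m, angles in rad, forces in N, time in s.
With the tool pointing down it reaches from about 0.35 to 0.9 m from the base axis. Payload 19.9 kg.
Tool frame: the origin (TCP) lies midway between the tips of the shut fingers; the grasp point (between the pads) lies 19 mm behind it; z points along the fingers, y is the direction in which the jaws open and shut (so a half turn about z gives the same grasp; the last joint's range is limited). The gripper opens to 94 mm and grips with 3 to 60 N. Pads are 16 mm wide; open, the fingers measure 119 mm over their backs; the gripper's body (75 mm by 177 mm) begins 78 mm behind the grasp point.
Start: joints at [1.137, 0.417, -0.01, 1.614, 0.005, 1.111, -0.053], TCP at [0.239, -0.578, 0.205] pointing down, gripper open.
Joint ranges: [-2.81, 2.81], [-0.39, 2.02], [-1.27, 1.25], [0.06, 2.57], [-1.19, 4.33], [0.19, 2], [-2.82, 2.82]. Speed limits (rad/s): [1.89, 1.89, 2.39, 2.39, 3.01, 3.01, 3.01].

## Interface

Orientations are given as a unit quaternion [x, y, z, w].
In Python, from workcell import movep, line_to, goto_joints, command_gripper, wait, inverse_kinematics, camera, Unreachable, hand_in, current_clock, current_joints, current_qd, current_effort, current_ee_pos, current_tcp_rot, current_contact_force, current_wrist_torque, current_width gives the robot as it stands. The module is installed in compiled form; this text tells all that it offers. Calls block until the motion is done:
- movep(position, orientation): joint-space move of the TCP to a pose.
- line_to(position, orientation=None, speed=0.15, force_limit=None): straight line of the TCP; orientation=None keeps the orientation; speed is the mean speed in m/s. With force_limit (N) it stops when the force on the tool has changed by that much, and returns True; else False.
- goto_joints(angles): joint-space move.
- command_gripper(opening, f_grip=None): finger opening in m; f_grip is the grip in N (None keeps the last); returns when the fingers have stopped.
- wait(seconds).
- inverse_kinematics(position, orientation): joint angles nearest the present ones, or None.
- camera(name): name is "scene" or "top" or "wrist"; returns a dict with "pixels" (420x560x3 uint8, blue, green, red), "range_z" (420x560 float32, m along the optical axis (not along the pixel's ray), 0 where there is no reading), "camera_matrix" (3x3 intrinsics, pixels), "dist" ([k1, k2, p1, p2, k3] as OpenCV has them; the pictures are not rectified), "cam_to_world" (4x4, takes a point from camera to world coordinates). Camera axes: x right, y down, z forward; pixel columns grow to the right and rows downward; lengths in m; the calibration is good to about 2 mm. A picture is of the moment at which its call begins.
A pose or a line that the arm cannot do raises Unreachable and nothing moves.
- hand_in(): hands the job in, once; it reports no verdict.
Readings, each from a call of its own:
- current_clock(): time.
- current_joints(): joint angles.
- current_qd(): joint speeds.
- current_effort(): joint torques, N m.
- current_ee_pos(): TCP position.
- current_tcp_rot(): TCP orientation.
- current_contact_force(): force on the tool from outside, world axes, zero at the start.
- current_wrist_torque(): the same for the moment, N m.
- current_width(): finger opening in m.
Only numpy, scipy, OpenCV 4.12 (cv2) and the standard library are available. Lean on these libraries where they do the work, as an engineer would, in place of code of your own. Each camera call takes 0.05 s, during which the arm holds its last target. There are 200 camera calls.

## Task

Put the two thumb knobs and the rubber lamp grip into the parts tray, and only when all three are in it take the halogen lamp up out of its socket, holding it by its ceramic body so that nothing touches the glass. Present the lamp in the air to the inspection camera: its contact foot facing straight into the lens, centred in front of it, with the foot about 10 cm from the lens. Finish while still holding it steady there in the gripper, and leave the spanner, the can and the carton alone.

Things in the scene. Friction and masses are not known exactly. Their poses are not given: they have to be found in the camera images.
- knob_large: large knurled aluminium thumb knob, standing on its flat head with its threaded stud up: head 32 mm diameter (34 over the knurls) and 18 mm high, stud 8 mm diameter and 16 mm long on top; about 40 g. Origin: centre of the underside of the head, z up.
- knob_small: small knurled aluminium thumb knob, same form: head 22 mm diameter (24 over the knurls) and 14 mm high, stud 6 mm diameter and 12 mm long on top; about 18 g. Origin: centre of the underside of the head, z up.
- lamp_grip: green rubber lamp grip: a ribbed upright cup 34 mm in diameter (35 over the ribs), 42 mm high, open at the top, about 35 g; treat as rigid. Origin: centre of its underside, z up.
- tray: steel parts tray fixed to the bench, open at the top: outside 148 mm (its x) by 118 mm (its y) by 32 mm high, walls and floor 4 mm. Origin: centre of its underside, z up. It may stand on the robot's left or right.
- socket: pale ceramic bayonet socket bolted upright to the bench, on whichever side the tray is not: round aluminium flange 68 mm dia, 10 mm high, and an octagonal tower about 44 mm across, rim 50 mm above the bench, 23 mm bore, open slots on its +y and -y sides. Origin: centre of its underside, z up. Fixed.
- lamp: halogen lamp, ~80 g, loose in the socket, already untwisted: pulls straight up. From below: steel contact foot 20 mm dia, 20 mm long, with a 32 mm cross pin along y 8 mm up; plain round ceramic body to grip, 30 mm dia, from 20 mm (rests on the socket rim) to 52 mm; glass 52 to 80 mm. Origin: centre of the foot's underside, 30 mm above the bench in the socket; z from foot to glass.
- lamp_glass: the lamp's amber glass envelope, 18 mm diameter and 28 mm long with a rounded tip, fixed to the lamp: not to be touched by anything. Origin: centre of its lower end (where it leaves the ceramic body), z along the lamp to the tip.
- camera_lens: inspection camera head on a low fixed stand beyond the knobs: 46 mm square grey body, 38 mm dia black lens barrel. Origin: centre of the lens's front face, 105 mm above the bench; z: the optical axis, out of the lens, upwards and roughly back to the robot, 30 deg from vertical. Facing into the lens, the lamp's z points the same way as this z, foot nearest.
- camera_stand: the camera's fixed stand: a dark steel disc 90 mm diameter, 12 mm high, with a short post. Origin: centre of its underside, directly below the lens's front face; it turns about the vertical with the lens, which leans to its -x.
- spanner: bystander: steel spanner 160 mm long lying flat at the left far side. Origin: about mid length, at its underside.
- can: bystander: spray can, 48 mm diameter, 130 mm high, standing at the right far side. Origin: centre of its underside.
- carton: bystander: cardboard lamp carton 60 x 60 x 85 mm, standing at the left far side. Origin: centre of its underside.

How it is judged:
By the outcome, as a careful person would: the job done as asked, in the order asked, and still so for the second after the job is handed in, while the arm keeps its last pose, push and grip.
It also fails if it takes over 72 s, if anything falls off the work surface, if the arm or the gripper's body presses on something with over 40 N, if the wrist force passes 120 N, or if a joint passes its speed limit or range.

## Working session

There is one attempt and no reset: what is moved stays moved. The work goes in short steps, each a Python script; the robot and the scene stay as the last script left them, time stands still between calls to the robot, and variables do not carry over. Pictures are saved under pics/ and viewed, about 8 in all and at most 12, crops included, and the job is handed in when it is done.

```bash
mkdir -p pics; cat > h.py <<'E'
import numpy as np, cv2
from workcell import *
def cloud(name):
    c=camera(name); K=c["camera_matrix"]; z=c["range_z"]; h,w=z.shape
    u,v=np.meshgrid(np.arange(w),np.arange(h))
    p=cv2.undistortPoints(np.stack([u,v],-1).reshape(-1,1,2).astype(np.float64),K,np.array(c["dist"],float)).reshape(h,w,2)
    P=np.dstack([p*z[...,None],z]); T=np.array(c["cam_to_world"])
    W=P@T[:3,:3].T+T[:3,3]; W[z==0]=np.nan
    return c["pixels"],W
E
python3 - <<'E'
from h import *
for n in("scene","top"):
    im,W=cloud(n); cv2.imwrite(f"pics/{n}0.png",im); np.save(f"pics/{n}0.npy",W)
    m=(W[...,2]>0.006)&(W[...,2]<0.3)
    k,lab,st,ce=cv2.connectedComponentsWithStats(m.astype(np.uint8))
    for i in range(1,k):
        if st[i,4]>30:
            q=W[lab==i]; print(n,ce[i].round(),st[i,4],q.min(0).round(3),q.max(0).round(3),np.median(q,0).round(3))
print(current_clock(),current_tcp_rot())
E
```

```text
scene [40. 55.] 801 [-0.52  -0.673  0.006] [-0.373 -0.532  0.272] [-0.447 -0.6    0.021]
scene [178.  59.] 11238 [-0.498 -0.354  0.006] [0.142 0.131 0.3  ] [ 0.041 -0.067  0.142]
scene [303.  25.] 5000 [-0.527  0.147  0.006] [-0.341  0.74   0.225] [-0.37   0.384  0.115]
scene [539.  31.] 2723 [-0.357  1.359  0.006] [-0.008  1.384  0.257] [-0.189  1.372  0.107]
scene [ 14. 139.] 1882 [ 0.009 -0.616  0.006] [ 0.235 -0.521  0.233] [ 0.168 -0.559  0.077]
scene [269. 183.] 236 [0.422 0.088 0.006] [0.457 0.122 0.045] [0.449 0.103 0.032]
scene [340. 201.] 777 [0.521 0.22  0.006] [0.584 0.286 0.112] [0.56  0.248 0.038]
scene [184. 202.] 147 [ 0.439 -0.126  0.006] [ 0.472 -0.093  0.038] [ 0.459 -0.109  0.018]
scene [434. 221.] 1410 [0.631 0.392 0.006] [0.71  0.474 0.088] [0.683 0.419 0.067]
scene [121. 233.] 1432 [ 0.449 -0.325  0.006] [ 0.615 -0.187  0.036] [ 0.538 -0.26   0.022]
scene [235. 215.] 76 [ 0.511 -0.007  0.007] [0.535 0.014 0.026] [0.526 0.003 0.014]
scene [233. 263.] 1557 [ 0.643 -0.066  0.006] [0.733 0.023 0.115] [ 0.704 -0.026  0.066]
scene [355. 280.] 401 [0.675 0.188 0.006] 
[... 525 characters left out ...]
83  0.039] [ 0.517 -0.268  0.02 ]
top [193. 238.] 664 [0.513 0.219 0.006] [0.579 0.289 0.114] [0.542 0.247 0.026]
top [420. 241.] 47 [ 0.52  -0.299  0.006] [ 0.556 -0.266  0.013] [ 0.537 -0.278  0.007]
top [299. 250.] 86 [ 0.506 -0.004  0.007] [0.529 0.017 0.03 ] [0.517 0.008 0.014]
top [398. 257.] 39 [ 0.483 -0.245  0.006] [ 0.516 -0.21   0.012] [ 0.499 -0.225  0.007]
top [350. 279.] 176 [ 0.433 -0.125  0.007] [ 0.466 -0.092  0.037] [ 0.449 -0.108  0.019]
top [256. 286.] 180 [0.419 0.091 0.029] [0.453 0.122 0.046] [0.435 0.107 0.035]
top [544. 396.] 1558 [ 0.105 -0.624  0.006] [ 0.235 -0.528  0.114] [ 0.17  -0.548  0.063]
0.1 [ 9.80865088e-01  1.94687967e-01 -1.42943258e-04 -5.03725180e-04]
```

View pics/top0.png

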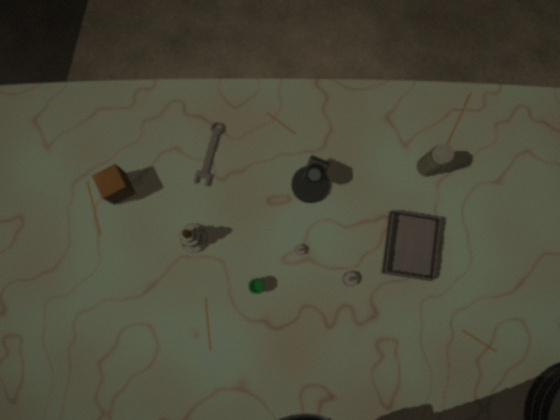

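View pics/scene0.png

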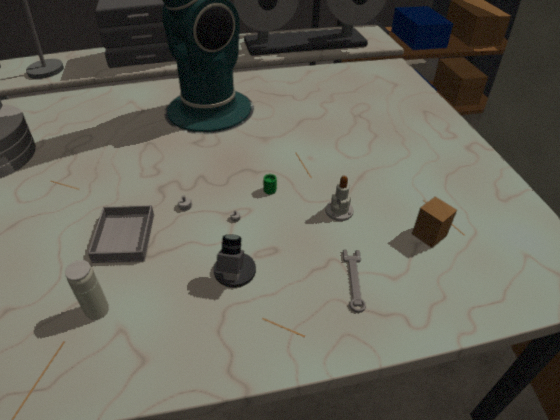

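The top view shows the tray on the right (413,246) and the lamp and socket on the left (192,238). The grip is at (257,286), the large knob at (351,279), the small knob at (301,250) and the camera head at (314,175). Both views agree to about 5 mm, so I'll take one close wrist look next.

```bash
python3 - <<'E'
from h import *
import itertools
# feasibility of presentation
Rs=[]
from scipy.spatial.transform import Rotation as R
L=np.array([0.682,-0.018,0.105])
for psi in (-20,0,20):
    z=np.array([-.5*np.cos(np.radians(psi)),-.5*np.sin(np.radians(psi)),np.sqrt(.75)])
    for yaw in range(-180,180,45):
        x0=np.array([np.cos(np.radians(yaw)),np.sin(np.radians(yaw)),0]);tz=-z
        x=x0-tz*(x0@tz);x/=np.linalg.norm(x);M=np.c_[x,np.cross(tz,x),tz]
        q=inverse_kinematics(L+z*(.1+.024),R.from_matrix(M).as_quat())
        if q is not None: print(psi,yaw,np.round(q,2))
movep([0.44,-0.02,0.42],[1,0,0,0])
im,W=cloud("wrist"); cv2.imwrite("pics/w1.png",im); np.save("pics/w1.npy",W)
print(current_clock(),np.round(current_joints(),2))
m=(W[...,2]>0.006)&(W[...,2]<0.3)
k,lab,st,ce=cv2.connectedComponentsWithStats(m.astype(np.uint8))
for i in range(1,k):
    if st[i,4]>60:
        q=W[lab==i]; print(ce[i].round(),st[i,4],q.min(0).round(3),q.max(0).round(3))
T=np.load("pics/top0.npy");q=T.reshape(-1,3)
r=q[(q[:,0]>.43)&(q[:,0]<.63)&(q[:,1]>-.34)&(q[:,1]<-.17)&(q[:,2]>.022)&(q[:,2]<.045)]
print("tray",cv2.minAreaRect(r[:,:2].astype(np.float32)))
E
```

```text
-20 -180 [ 0.45  0.25 -0.73  2.01  0.8   0.64  0.81]
-20 -135 [ 0.73  0.36 -1.08  2.    0.98  0.75  1.47]
-20 -90 [ 0.73  0.36 -1.08  2.    0.98  0.75  2.16]
-20 -45 [-1.12  0.34  1.11  2.05 -0.17  0.46 -2.39]
-20 0 [ 0.56  0.28 -0.86  2.    0.86  0.67 -2.38]
-20 45 [ 0.7   0.34 -1.04  2.    0.96  0.73 -1.65]
-20 90 [ 0.71  0.35 -1.06  2.    0.97  0.74 -0.97]
-20 135 [ 0.59  0.29 -0.9   2.    0.88  0.68 -0.14]
0 -180 [ 0.51  0.2  -0.6   2.05  0.32  0.43  1.26]
0 -135 [ 0.91  0.31 -1.07  2.04  0.66  0.5   1.84]
0 -90 [-0.98  0.28  1.11  2.09 -0.64  0.47 -2.59]
0 -45 [ 0.18  0.16 -0.23  2.06  0.14  0.41 -2.58]
0 0 [ 0.55  0.2  -0.64  2.05  0.35  0.43 -1.9 ]
0 45 [ 0.61  0.21 -0.71  2.04  0.39  0.44 -1.08]
0 90 [ 0.63  0.22 -0.73  2.04  0.41  0.44 -0.38]
0 135 [ 0.61  0.21 -0.71  2.04  0.39  0.44  0.35]
20 -180 [ 0.47  0.22 -0.38  2.   -0.33  0.49  1.9 ]
20 -135 [ 1.04  0.37 -1.07  1.99  0.23  0.49  2.32]
20 -90 [ 0.28  0.2  -0.15  2.01 -0.43  0.5  -2.63]
20 -45 [ 0.37  0.21 -0.26  2.   -0.38  0.5  -1.98]
20 0 [ 0.49  0.22 -0.4   2.   -0.31  0.49 -1.25]
20 45 [ 0.62  0.23 -0.54  2.   -0.23  0.48 -0.43]
20 90 [ 0.66  0.24 -0.59  1.99 -0.2   0.48  0.32]
20 135 [ 0.62  0.23 -0.54  2.   -0.23  0.48  1.03]
2.4 [ 0.56 -0.05 -0.55  1.69 -0.03  1.49 -1.56]
[112.   6.] 227 [0.672 0.218 0.006] [0.698 0.258 0.011]
[279.  18.] 2095 [ 0.631 -0.061  0.006] [0.69  0.026 0.101]
[ 6. 28.] 409 [0.637 0.397 0.006] [0.702 0.43  0.046]
[435. 106.] 2297 [ 0.447 -0.321  0.006] [ 0.611 -0.183  0.035]
[100.  99.] 1763 [0.515 0.223 0.006] [0.582 0.287 0.112]
[262. 116.] 188 [ 0.508 -0.003  0.006] [0.531 0.02  0.028]
[336. 160.] 359 [ 0.437 -0.124  0.006] [ 0.47  -0.09   0.037]
[198. 170.] 473 [0.421 0.092 0.006] [0.455 0.125 0.044]
[266. 376.] 5699 [-0.012 -0.136  0.006] [0.105 0.137 0.108]
tray ((0.5266908407211304, -0.25352996587753296), (0.12031334638595581, 0.14989790320396423), 81.4504165649414)
```

View pics/w1.png

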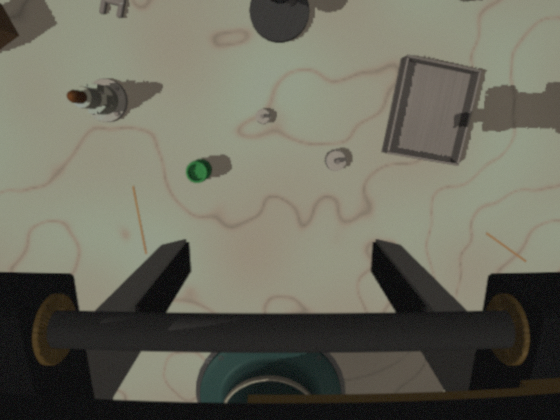

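The wrist view agrees: large knob (336,160), small knob (262,116), grip (198,170) and tray (435,106). I'll start with the large knob.

```bash
cat >> h.py <<'E'
from scipy.spatial.transform import Rotation as R
def down(yaw): a=np.radians(yaw)/2; return [np.cos(a),np.sin(a),0,0]
TC=np.array([0.528,-0.253]); TY=-8.5
def pick_place(xy,z,wopen,wrel,off,force):
    command_gripper(wopen)
    movep([*xy,0.14],down(0))
    movep([*xy,z+0.05],down(0)) 
    print("hit",line_to([*xy,z],speed=0.1,force_limit=12))
    command_gripper(0.0,force); w=current_width(); zz=current_ee_pos()[2]
    print("width",w,"z",zz)
    if w<0.015: return False
    line_to([*xy,z+0.1],speed=0.2); print("lifted width",current_width())
    t=np.radians(TY); p=TC+off*np.array([np.cos(t),np.sin(t)])
    movep([*p,0.14],down(TY)); line_to([*p,zz+0.006],speed=0.15,force_limit=10)
    print("place z",current_ee_pos()[2],"w",current_width())
    command_gripper(wrel); line_to([*p,0.14],speed=0.25)
    print("t",current_clock()); return True
E
python3 - <<'E'
from h import *
pick_place([0.452,-0.107],0.005,0.06,0.052,-0.045,20)
im,W=cloud("wrist"); cv2.imwrite("pics/w2.png",im)
E
```

```text
hit False
width 0.031133483766974297 z 0.005183251572899131
lifted width 0.031594890773331094
place z 0.01191346703609212 w 0.031500376656256886
t 9.3667
```

View pics/w2.png

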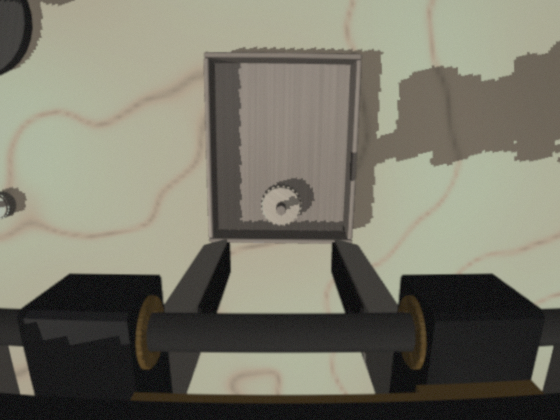

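The large knob stands in the tray at (281,205). Next are the small knob and the grip.

```bash
python3 - <<'E'
from h import *
if pick_place([0.520,0.007],0.004,0.05,0.045,0.0,15):
    pick_place([0.438,0.107],0.012,0.06,0.052,0.045,15)
im,W=cloud("top"); im=cv2.resize(im[130:310,80:480],None,fx=2,fy=2)
cv2.imwrite("pics/t2.png",cv2.convertScaleAbs(im,alpha=1.6))
q=W.reshape(-1,3); t=np.radians(TY)
d=q[:,:2]-TC; x=d@[np.cos(t),np.sin(t)]; y=d@[-np.sin(t),np.cos(t)]
for n,o in(("large",-.045),("small",0),("grip",.045)):
    s=(abs(x-o)<.022)&(abs(y)<.035)&(q[:,2]>.011)&(q[:,2]<.08)
    print(n,s.sum(),x[s].mean().round(3),y[s].mean().round(3),q[s,2].max().round(3))
E
```

```text
hit False
width 0.0211816563447174 z 0.004189138538169795
lifted width 0.021061084075890215
place z 0.010985362538348375 w 0.020976876457392917
t 16.25
hit False
width 0.03449008832308453 z 0.012230734661542949
lifted width 0.03387642723318447
place z 0.016190611893807993 w 0.03414208884144557
t 23.7833
large 160 -0.047 0.0 0.042
small 89 -0.002 -0.001 0.035
grip 192 0.037 0.001 0.053
```

View pics/t2.png

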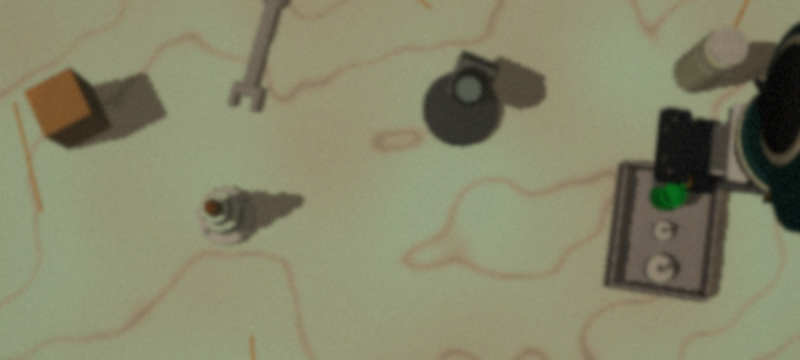

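All three parts are in the tray: grip (669,195), small knob (665,231) and large knob (661,267). Next I'll take close looks at the camera head and the lamp.

```bash
python3 - <<'E'
from h import *
line_to([0.535,-0.253,0.25],speed=0.3)
movep([0.55,-0.02,0.36],down(0))
im,W=cloud("wrist"); np.save("pics/wc.npy",W)
movep([0.44,0.25,0.30],down(0))
im2,W2=cloud("wrist"); np.save("pics/wl.npy",W2)
cv2.imwrite("pics/w3.png",cv2.convertScaleAbs(np.hstack([im[:300,100:500],im2[:300,100:500]]),alpha=1.5))
print(current_clock())
for n,A in(("wrist",W),("top",np.load("pics/top0.npy")),("scene",np.load("pics/scene0.npy"))):
    q=A.reshape(-1,3); q=q[(abs(q[:,0]-.68)<.07)&(abs(q[:,1]+.02)<.07)]
    s=q[(q[:,2]>.007)&(q[:,2]<.016)]
    print(n,"disc",cv2.minEnclosingCircle(s[:,:2].astype(np.float32)),len(s))
    s=q[(q[:,2]>.09)&(q[:,2]<.125)]; c=s.mean(0); u,S,v=np.linalg.svd(s-c)
    print("  lens",len(s),c.round(4),v[2].round(3),(S/np.sqrt(len(s))).round(4),s.min(0).round(3),s.max(0).round(3))
for n,A in(("wrist",W2),("top",np.load("pics/top0.npy")),("scene",np.load("pics/scene0.npy"))):
    q=A.reshape(-1,3); q=q[(abs(q[:,0]-.55)<.05)&(abs(q[:,1]-.254)<.05)]
    for a,b in((.006,.014),(.044,.053),(.076,.085),(.086,.12)):
        s=q[(q[:,2]>a)&(q[:,2]<b)]; print(n,a,len(s),s.min(0).round(3),s.max(0).round(3),cv2.minEnclosingCircle(s[:,:2].astype(np.float32)))
E
```

```text
26.625
wrist disc ((0.6758543252944946, -0.017466364428400993), 0.045403070747852325) 2158
  lens 1147 [ 0.6811 -0.0203  0.1047] [ 0.008 -0.037  0.999] [0.0119 0.0098 0.0058] [ 0.66 -0.05  0.09] [0.714 0.001 0.115]
top disc ((0.6715756058692932, -0.023843472823500633), 0.05006325617432594) 776
  lens 302 [ 0.6797 -0.0214  0.1045] [ 0.075 -0.022  0.997] [0.0127 0.0099 0.0062] [ 0.658 -0.051  0.09 ] [ 0.714 -0.001  0.116]
scene disc ((0.6783267855644226, -0.02190590649843216), 0.04517568275332451) 560
  lens 338 [ 0.6913 -0.0255  0.1025] [ 0.31  -0.055  0.949] [0.0113 0.01   0.0058] [ 0.661 -0.052  0.09 ] [ 0.715 -0.005  0.115]
wrist 0.006 1187 [0.515 0.224 0.007] [0.582 0.291 0.014] ((0.5482217669487, 0.25773918628692627), 0.03418833389878273)
wrist 0.044 406 [0.526 0.235 0.045] [0.57  0.28  0.053] ((0.5485014319419861, 0.2575538456439972), 0.02278973162174225)
wrist 0.076 376 [0.534 0.243 0.076] [0.563 0.272 0.085] ((0.5480599403381348, 0.25752031803131104), 0.014914303086698055)
wrist 0.086 274 [0.54  0.249 0.086] [0.557 0.266 0.112] ((0.5481438636779785, 0.2575674057006836), 0.0088
[... 270 characters left out ...]
32 0.24  0.077] [0.561 0.269 0.085] ((0.5469614267349243, 0.25455451011657715), 0.01513842586427927)
top 0.086 66 [0.538 0.246 0.086] [0.556 0.266 0.114] ((0.5466301441192627, 0.2556877136230469), 0.011902472004294395)
scene 0.006 236 [0.521 0.22  0.006] [0.584 0.286 0.014] ((0.5501460433006287, 0.2526578903198242), 0.034397292882204056)
scene 0.044 97 [0.531 0.231 0.045] [0.573 0.276 0.052] ((0.5506273508071899, 0.2540713846683502), 0.022750863805413246)
scene 0.076 73 [0.537 0.239 0.076] [0.565 0.268 0.085] ((0.5511625409126282, 0.2532825469970703), 0.015461493283510208)
scene 0.086 80 [0.543 0.245 0.088] [0.561 0.261 0.112] ((0.5516979098320007, 0.25224608182907104), 0.009476850740611553)
```

View pics/w3.png

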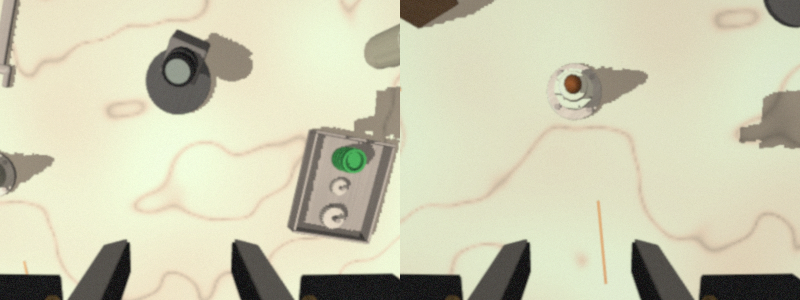

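The left half shows the lens glass at (178,68), with its axis turned slightly towards +y, and the tray holding all three parts. The right half shows the lamp upright at (573,88). I'll fit the lens face and then grasp the lamp.

```bash
python3 - <<'E'
from h import *
from scipy.optimize import minimize
rng=np.random.default_rng(0)
for n,f in(("wrist","wc"),("top","top0"),("scene","scene0"),):
    q=np.load(f"pics/{f}.npy").reshape(-1,3); q=q[(abs(q[:,0]-.68)<.06)&(abs(q[:,1]+.02)<.06)]
    q=q[(q[:,2]>.085)]
    best=(0,)
    for ps in np.radians(np.arange(-60,61,2)):
        z=np.array([-.5*np.cos(ps),-.5*np.sin(ps),.75**.5]); d=q@z
        for e in np.arange(d.min(),d.max(),.0005):
            m=abs(d-e)<.0012
            if m.sum()>best[0]: best=(m.sum(),np.degrees(ps),m,z)
    s=q[best[2]]; c=s.mean(0); v=np.linalg.svd(s-c)[2][2]; v*=np.sign(v[2])
    z=best[3]; a=np.cross([0,0,1.],z);a/=np.linalg.norm(a); b=np.cross(z,a)
    (u,w),r=cv2.minEnclosingCircle(np.c_[s@a,s@b].astype(np.float32))
    print(n,best[0],best[1],"free normal",v.round(3),"psi",np.degrees(np.arctan2(-v[1],-v[0])).round(1),"mean",c.round(4),"circ",(a*u+b*w+z*(c@z)).round(4),r)
E
```

```text
wrist 692 -24.000000000000004 free normal [-0.454  0.197  0.869] psi -23.5 mean [ 0.6765 -0.0175  0.106 ] circ [ 0.6761 -0.0174  0.1057] 0.019225554540753365
top 113 -22.0 free normal [-0.466  0.188  0.865] psi -22.0 mean [ 0.6749 -0.0196  0.1061] circ [ 0.6752 -0.0194  0.1062] 0.019026974216103554
scene 96 -22.0 free normal [-0.45   0.179  0.875] psi -21.6 mean [ 0.6787 -0.0223  0.1067] circ [ 0.6774 -0.022   0.1059] 0.019297074526548386
```

```bash
python3 - <<'E'
from h import *
p=[0.548,0.2562]; t=down(0)
command_gripper(0.07)
movep([*p,0.17],t)
print("hit",line_to([*p,0.055],speed=0.1,force_limit=10),current_ee_pos())
command_gripper(0.0,20); print("w",current_width(),current_contact_force())
print("lift hit",line_to([*p,0.105],speed=0.06,force_limit=25),current_width(),current_contact_force())
line_to([*p,0.22],speed=0.2); wait(0.3)
c=camera("scene"); cv2.imwrite("pics/s4.png",cv2.resize(cv2.convertScaleAbs(c["pixels"][60:260,230:470],alpha=1.4),None,fx=2.5,fy=2.5))
print(current_clock(),current_width(),current_ee_pos())
E
```

```text
hit False [0.54835265 0.25637384 0.05563028]
w 0.02965734254956748 [ 0.35587552 -0.93272934  0.76931388]
lift hit False 0.029641648234070284 [-0.32038491  0.84356381 -0.49588744]
31.9 0.029446887240053014 [0.54782852 0.25614499 0.21946002]
```

View pics/s4.png

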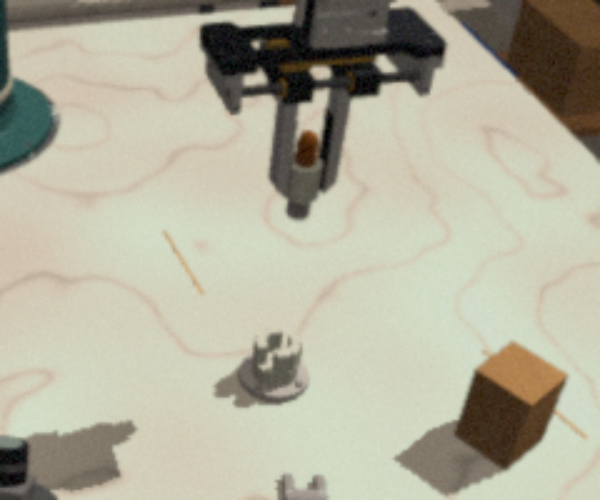

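The lamp is up at (300,180), held by its ceramic body with the glass clear and the socket empty. Lens fit: centre ≈(0.676,-0.0195,0.105), psi ≈ -22.5°. Now I'll present it.

```bash
cat >> h.py <<'E'
PS=np.radians(-22.5); LZ=np.array([-.5*np.cos(PS),-.5*np.sin(PS),.75**.5]); LC=np.array([0.6763,-0.0192,0.1052])
lo=np.array([-2.81,-.39,-1.27,.06,-1.19,.19,-2.82]);hi=np.array([2.81,2.02,1.25,2.57,4.33,2,2.82])
def ori(yaw):
    tz=-LZ;x0=np.array([np.cos(np.radians(yaw)),np.sin(np.radians(yaw)),0]);x=x0-tz*(x0@tz);x/=np.linalg.norm(x)
    return R.from_matrix(np.c_[x,np.cross(tz,x),tz]).as_quat()
E
python3 - <<'E'
from h import *
P=LC+LZ*.1256; best=None
for yaw in range(-90,91,15):
    q=inverse_kinematics(P,ori(yaw))
    if q is None: continue
    m=np.min(np.minimum(q-lo,hi-q))
    print(yaw,round(m,2),np.round(q,2))
    if best is None or m-abs(yaw)*.002>best[0]: best=(m-abs(yaw)*.002,yaw)
yaw=best[1];print("yaw",yaw)
movep(LC+LZ*.23,ori(yaw)); 
line_to(P,speed=0.1); wait(0.4)
open("yaw","w").write(str(yaw))
print(current_clock(),current_width(),current_ee_pos()-P,R.from_quat(current_tcp_rot()).as_matrix()[:,2]+LZ)
ims=[]
for n in("scene","top","wrist"):
    im,W=cloud(n); np.save(f"pics/{n}5.npy",W); cv2.imwrite(f"pics/{n}5.png",im); 
    d=(W-LC); a=d@LZ; r=np.linalg.norm(d-a[...,None]*LZ,axis=-1); 
    m=(a>.06)&(a<.22)&(r<.03); ys,xs=np.nonzero(m); print(n,m.sum(),xs.min(),xs.max(),ys.min(),ys.max())
    cy,cx=int(ys.mean()),int(xs.mean()); y0=np.clip(cy-60,0,300);x0=np.clip(cx-65,0,430)
    ims.append(cv2.resize(im[y0:y0+120,x0:x0+130],None,fx=2,fy=2,interpolation=cv2.INTER_CUBIC))
cv2.imwrite("pics/p5.png",cv2.convertScaleAbs(np.hstack(ims),alpha=1.5))
E
```

```text
-90 0.19 [ 0.71  0.35 -1.08  2.    0.98  0.77  2.15]
-75 0.19 [ 0.71  0.35 -1.08  2.    0.98  0.77  2.39]
-60 0.07 [-1.15  0.33  1.11  2.05 -0.09  0.47 -2.75]
-45 0.11 [-0.95  0.24  0.85  2.05  0.18  0.48 -2.71]
-30 0.02 [-0.04  0.19 -0.19  2.02  0.62  0.58 -2.8 ]
-15 0.18 [ 0.43  0.25 -0.72  2.01  0.81  0.66 -2.64]
0 0.47 [ 0.45  0.25 -0.75  2.01  0.82  0.67 -2.35]
15 0.49 [ 0.48  0.26 -0.78  2.01  0.84  0.68 -2.08]
30 0.44 [ 0.52  0.27 -0.83  2.01  0.86  0.69 -1.84]
45 0.38 [ 0.56  0.28 -0.89  2.    0.88  0.71 -1.62]
60 0.33 [ 0.6   0.3  -0.94  2.    0.91  0.72 -1.4 ]
75 0.28 [ 0.64  0.31 -0.99  2.    0.93  0.74 -1.19]
90 0.23 [ 0.68  0.33 -1.04  2.    0.96  0.76 -0.98]
yaw 0
34.45 0.02943547907313163 [-7.47193372e-06 -5.45004903e-05  1.58768864e-04] [ 0.00016603 -0.00016045  0.00012405]
scene 1197 222 257 122 187
top 197 290 320 182 199
wrist 10003 209 352 226 393
```

View pics/p5.png

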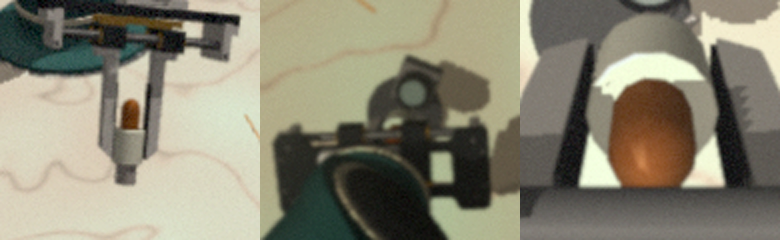

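The scene view shows the lamp in line with the fingers and its foot towards the lens. The wrist view shows the glass free between the fingers. I'll fit the lamp axis from the depth data.

```bash
python3 - <<'E'
from h import *
from scipy.optimize import least_squares
M=R.from_quat(current_tcp_rot()).as_matrix(); p=np.array(current_ee_pos())
def segs(n):
    W=np.load(f"pics/{n}5.npy").reshape(-1,3); bgr=cv2.imread(f"pics/{n}5.png").reshape(-1,3).astype(int)
    t=(W-p)@M; h=-t[:,2]+.0256   # height along lamp from foot
    r=np.hypot(t[:,0],t[:,1])
    g=(h>.054)&(h<.072)&(r<.014)&(bgr[:,2]>bgr[:,0]*1.8)
    f=(h>.001)&(h<.018)&(r<.016)
    b=(h>.022)&(h<.050)&(abs(t[:,1])<.0125)&(r<.021)
    return t,h,((g,.009),(b,.015),(f,.010))
for n in("scene","wrist"):
    t,h,S=segs(n); 
    X=[];
    for (m,rad),nm in zip(S,("glass","body","foot")):
        print(n,nm,m.sum(),t[m].mean(0).round(4) if m.sum() else "")
        X+= [np.c_[t[m][:,:2],h[m],np.full(m.sum(),rad)]]
    X=np.vstack(X)
    def res(v):
        cx=v[0]+v[2]*(X[:,2]-.036); cy=v[1]+v[3]*(X[:,2]-.036)
        return np.hypot(X[:,0]-cx,X[:,1]-cy)-X[:,3]
    s=least_squares(res,np.zeros(4),loss="soft_l1",f_scale=.0015)
    print(n,"offset mm",(s.x[:2]*1e3).round(2),"tilt deg",np.degrees(s.x[2:]).round(2),"rms",np.sqrt(np.mean(s.fun**2)).round(4) if 1 else 0)
    m=S[0][0].copy(); q=(np.hypot(t[:,0],t[:,1])<.008); print("lowest/highest h",h[q&(h>-.03)&(h<.11)].min(),h[q&(h>-.03)&(h<.11)].max())
E
```

```text
scene glass 82 [ 0.008   0.0036 -0.0376]
scene body 186 [ 0.0133  0.0009 -0.0105]
scene foot 95 [0.0081 0.0043 0.0161]
scene offset mm [0.5  2.77] tilt deg [0.17 0.06] rms 0.0012
lowest/highest h 0.003219406169211115 0.0804240862472396
wrist glass 590 [ 0.0079 -0.001  -0.0386]
wrist body 807 [ 0.0134 -0.0001 -0.0118]
wrist foot 52 [0.01   0.007  0.0174]
wrist offset mm [ 0.37 -0.57] tilt deg [-0.34 -1.11] rms 0.0007
lowest/highest h 0.05981073774560686 0.08252512884967735
```

```bash
python3 - <<'E'
from h import *
wait(0.5); print(current_clock(),current_width(),np.abs(current_qd()).max(),current_contact_force(),LC+LZ*.1256-current_ee_pos()); hand_in()
E
```

```text
35.1 0.029742465280193208 0.0023225134749984186 [-0.51459311  0.32611865 -1.01053312] [ 8.10313724e-06  6.08443978e-06 -5.17314559e-07]
the job is handed in; nothing more can be done
```

The job is handed in at 35.1 s on the clock: all three parts are in the tray and the lamp is held in front of the inspection camera. `hand_in()` reports no verdict.

- **Tray:** I put in the large knob, the small knob and the rubber grip, in that order. A wrist picture taken before I touched the lamp showed all three in it.
- **Lamp:** I gripped it by the ceramic body (width 29.7 mm, the body being 30 mm) and lifted it straight up without a force stop. The last wrist picture showed the glass clear of the fingers.
- **Presentation:** The foot is set 10 cm from the lens on its measured axis, and the tool was within 0.01 mm of that target at the end. The joints were almost still (0.002 rad/s) and the grip was holding.

**Checks that disagreed:**
- **Lamp in the gripper:** The scene view put the lamp 2.8 mm off-centre sideways, while the wrist view put it 0.6 mm the other way. Tilt came out at 0.2° and about 1.1°. I took the scene offset as camera bias, because its lens position is shifted the same way.
- **Lens pose:** The three views differed by up to about 5 mm in sideways position and 2° in heading. I used a value in between, so I expect the foot to be centred to about 1–2 mm.

I made no last check of the spanner, can and carton. No planned motion came near them.

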